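# Lock the drop box and arm the alarm

### The job

Close the records desk for the night: first take the blue stapler off the burgundy drop box and set it down on its base, flat on the floor of the grey tray. Then slide the barrel bolt on the box fully home into its brass keeper, and last twist the red key on the white alarm console clockwise all the way to its stop and let it spring back. Leave everything else where it is, including the grey dial beside the red key.

Things in the scene. Friction and masses are not known exactly. Their poses are not given: they have to be found in the camera images.
- dropbox: Fixed burgundy drop box, 200 (its x) x 330 (its y) x 80 mm high; origin at the centre of its underside, yaw within 0.25 rad of 0. On its flat top, along x = -20 mm, a steel barrel bolt slides towards the box's +y through two guides (38 wide, 10 long, 26 mm high) at y = -98 and +47 mm, into the brass keeper at y = +127 to +153 mm.
- keeper (a point): Middle of the brass keeper, an arch 38 wide, 26 long, 26 mm high on the box top; the point lies on the bolt's centre line, 12.5 mm above the box top.
- bolt (a joint): Slide of the barrel bolt in m: 0 fully drawn back, 0.10 fully home in the keeper; grows along the box's +y. It slides with about 3 N. The rod is 15 mm thick; drawn back, its tip is 75 mm short of the keeper.
- bolt_grip (a point): Point to take the bolt by: middle of the black round grip of its upright handle, 20 mm diameter, 32 mm tall (16 mm above and below the point) on a 12 mm stem; the point is 56.5 mm above the box top and moves with the bolt.
- stapler: Loose blue heavy-duty stapler, 0.28 kg, 140 long (its x) x 38 wide (its y) x 58 mm tall; origin at the centre of its underside. Blue upper arm 134 x 34 mm, from 28 to 58 mm above the underside, over a dark base 8 mm thick (open mouth at the -x end). Starts on its base on the box top, between bolt tip and keeper, across the bolt's path.
- tray: Fixed grey stationery tray, 250 (its x) x 180 (its y) mm outside, walls 4 mm thick and 28 mm high, floor 4 to 5 mm thick; origin at the centre of its underside. The black hole punch stands in its +y half; the -y half is free. It is on the left or the right of the box.
- console: Fixed white alarm console, 250 (its x) x 110 (its y) x 50 mm high; origin at the centre of its underside. The red key is on its top at x = -62 mm, the grey dial at x = +62 mm. It is on the other side of the box from the tray.
- key_grip (a point): Point to take the red key by: on its upright turning axis, mid-height of the bar. The key is a red upright bar 62 long x 14 thick x 34 mm tall (17 mm above the point, 17 below) on a 40 mm round foot. At rest the bar lies along the console's x; the point's axes turn with the key (bar along point x).
- key (a joint): Turn of the red key in rad: 0 at rest, 1.2 at its stop, growing clockwise seen from above. A spring (0.04 to 0.19 N m) brings it back when let go.
- dial_top (a point): Top centre of the grey dial, the same bar shape as the red key, lying along the console's x. Not to be turned.
- dial (a joint): Turn of the grey dial in rad, 0 as set; stays where it is left.
- penpot: Loose grey pen pot, 60 mm wide, 85 mm high, standing on the box top in its +x, -y corner; origin at the centre of its underside. Bystander.
- punch: Loose black hole punch 110 (its x) x 50 x 42 mm high in the tray's +y half; origin at the centre of its underside. Bystander.
- mug: Loose blue mug, 76 mm wide, 90 mm high, on the desk near the robot; origin at the centre of its underside. Bystander.
- bell: Loose brass desk bell, 84 mm wide, 54 mm high, near the robot; origin at the centre of its underside. Bystander.
- tape: Loose black tape dispenser 150 (its x) x 55 x 76 mm high, in front of the robot; origin at the centre of its underside. Bystander.
- sanitizer: Loose clear bottle with blue cap, 60 mm wide, 170 mm high, standing on the desk some 110 mm from the console's middle line, on its +y side; origin at the centre of its underside. Bystander.
Mind the look-alikes: they are no part of the job. Of the things that look like the stapler, the middle-sized one is meant.

How it is judged:
By the outcome, as a careful person would: the job done as asked, in the order asked, and still so for the second after the job is handed in, with the robot touching nothing.
It also fails if it takes over 70 s, if anything falls off the work surface, if the arm or the gripper's body presses on something with over 40 N, if the wrist force passes 120 N, or if a joint passes its speed limit or range.

### The arm

A 6-joint arm with a two-finger parallel gripper is mounted at the origin on the work surface. World frame = base frame: x ahead of the robot, y to its left, z up, the work surface at z = 0. Lengths are in mm, angles in rad, forces in N, time in s.
With the tool pointing down it reaches from about 300 to 775 mm from the base axis. Payload 14.6 kg.
Tool frame: the origin (TCP) lies at the very end of the fingers, on their centre line; the grasp point (between the pads) lies 19 mm behind it; z points along the fingers, y is the line along which they close (so a half turn about z gives the same grasp; the last joint's range is limited). The gripper opens to 94 mm and grips with 3 to 60 N. Pads are 16 mm wide; open, the fingers measure 119 mm over their backs; the gripper's body (75 mm by 177 mm) begins 78 mm behind the grasp point.
Start: joints at [-1.279, 0.3, 1.521, -0, 1.321, -0.067], TCP at [193.126, -514.968, 205.446] pointing down, gripper open.
Joint ranges: [-3.03, 3.03], [-0.79, 2.21], [0.23, 2.52], [-1.04, 4.18], [0, 3.07], [-2.55, 2.55]. Speed limits (rad/s): [2.22, 2.22, 2.57, 3.14, 3.14, 3.14].

### API

Orientations are given as [roll, pitch, yaw] about the fixed x, y, z axes, in that order (R = Rz(yaw) Ry(pitch) Rx(roll)).
In Python, from cell import manip gives the robot as it stands.
- The arm moves only by the tool servo_tool, never from a script. Its argument "rows" is a list of rows, each a list of 7 numbers: the turn, a rotation vector about the world's x, y, z in degrees, then the shift along the world's x, y, z in mm, then the closure, from 0 (fully open) to 1 (shut). In form: [[rx, ry, rz, dx, dy, dz, fingers], ...]. A call has 1 to 20 rows; each row shifts and turns the commanded pose from where the row before left it; what a row does not reach is not made up. A row lasts 1/8 s, in which the tool goes at most 62.5 mm and 10.7 degrees, less where a joint would pass 70% of its speed; a pose out of reach is approached as far as the arm can. A call with a gripper value outside its range is refused whole. The fingers move at their own pace and stop on an object; "grip_force" is the grip in N (left out, the last holds). Time passes only in rows, so rows that do not move let the fingers close. It gives the time, the measured TCP pose, the force, the opening and the grip force at its end, in the units of the state.
- manip.read_state(): the state, without advancing time (a new reading comes with each control period).
- manip.camera(name): name is "side" or "top"; returns the picture (420x560x3 uint8, red, green, blue); there is no depth.
- manip.camera_info(name): a dict with "fx", "fy", "cx", "cy" (pixels), "position" and "rotation" of the camera in the world. Camera axes: x right, y down, z forward; pixel columns grow to the right and rows downward; lengths in mm; the calibration is good to about 2 mm. A picture is of the moment at which its call begins. camera_info takes no time and is no camera call.
- manip.sign_off(): hands the job in; it is judged then, once.
The state is a dict: "clock": time; "joints": joint angles; "qd": joint speeds; "effort": joint torques, N m; "eef_pos": TCP position; "eef_rot": TCP orientation; "wrist_force": force on the tool from outside, world axes, zero at the start; "moment": the same for the moment, N m; "finger_gap": finger opening in mm; "finger_force": force on a finger pad.
Only numpy, scipy, OpenCV 4.12 (cv2) and the standard library are available. Lean on these libraries where they do the work, as an engineer would, in place of code of your own. Each camera call takes 0.05 s, during which the arm holds its last target. There are 200 camera calls.

## Working session

There is one attempt and no reset: what is moved stays moved. The work goes in short steps, Python scripts to look and compute and a tool call to move; the robot and the scene stay as the last step left them, time stands still between calls to the robot, and variables do not carry over. Pictures are saved under pics/ and viewed, at most 10 in all, crops included, and the job is handed in when it is done.

Besides the shell and the picture viewer there is one more tool, called after ">>>" as name([rows], argument=value, ...), one row to a line, values as JSON. servo_tool: Moves the arm, as the interface text tells. Its arguments: {"type":"object","properties":{"rows":{"type":"array","items":{"type":"array","items":{"type":"number"}}},"grip_force":{"type":"number"}},"required":["rows"]}

```bash
mkdir -p pics; python3 - <<'E'
from cell import manip
import cv2,numpy as np
for n in("top","side"):
    im=manip.camera(n); cv2.imwrite(f"pics/{n}0.png",cv2.resize(im[:,:,::-1],(800,600),interpolation=cv2.INTER_CUBIC)); np.save(f"pics/{n}0.npy",im)
    i=manip.camera_info(n); print(n,{k:np.round(v,3).tolist() for k,v in i.items()})
print(manip.read_state())
E
```

```text
top {'fx': 497.416, 'fy': 497.416, 'cx': 277.286, 'cy': 199.898, 'position': [261.893, 54.75, 1579.939], 'rotation': [-2.991, 0.0, -1.542]}
side {'fx': 384.55, 'fy': 384.55, 'cx': 278.991, 'cy': 211.986, 'position': [386.499, 812.445, 698.818], 'rotation': [-2.223, -0.009, -3.008]}
{'clock': 0.1, 'joints': array([-1.27858917e+00,  3.00417765e-01,  1.52152324e+00,  2.24452293e-05,
        1.32067800e+00, -6.65997342e-02]), 'qd': array([-0.00083653, -0.00177458, -0.00124814,  0.00046043,  0.00101396,
        0.00167236]), 'effort': array([ 9.09553764e-04, -5.32650125e+01, -3.53280580e+01,  7.09305773e-02,
        2.34916754e-02, -3.96792359e-05]), 'eef_pos': array([ 193.07257949, -514.75063749,  204.94004733]), 'eef_rot': array([-3.14057002e+00, -8.99972648e-05,  3.58801277e-01]), 'wrist_force': array([-0.9542587 ,  0.153245  , -0.13159207]), 'moment': array([-0.03620361,  0.05298692, -0.04658091]), 'finger_force': 0.0, 'finger_gap': 93.84212289743198}
```

View pics/top0.png

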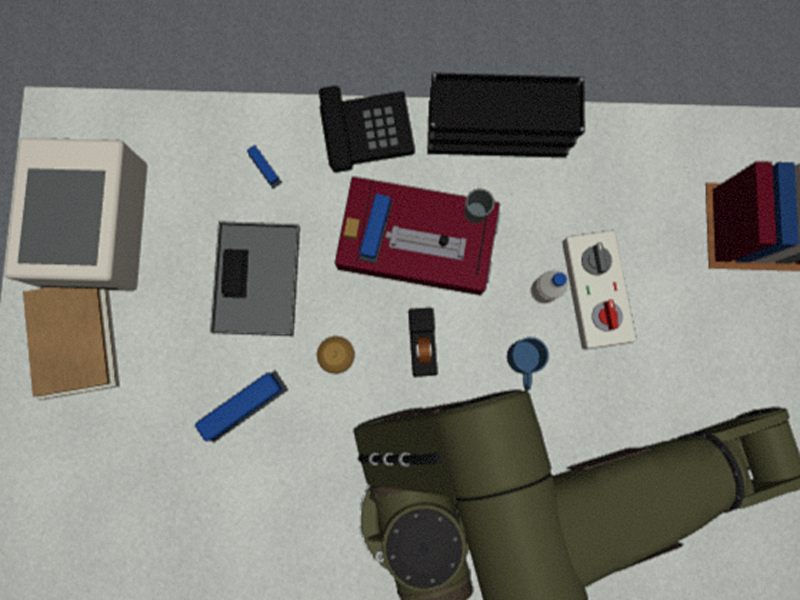

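View pics/side0.png

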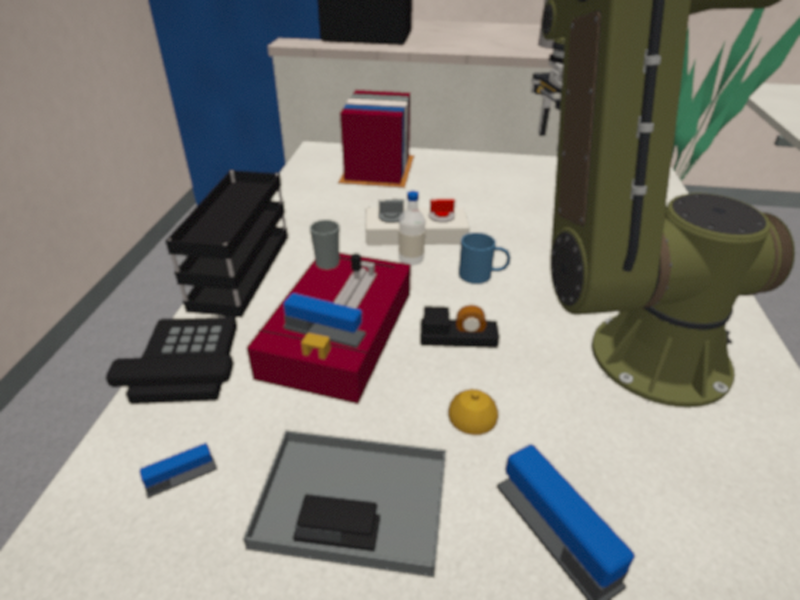

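The stapler look-alikes in the top view (800x600) are: small (264,166) on the desk, middle (375,227) on the box, and large (241,405) on the desk. The one on the burgundy box is middle-sized and lies across the bolt's path, so it fits the description. The tray is on the left at (256,279), and the console on the right at (600,288), with its red key at (607,316) and the dial at (597,258). I'll enlarge these areas to confirm and pick points.

```bash
python3 - <<'E'
import cv2,numpy as np
t=np.load("pics/top0.npy")[:,:,::-1]; s=np.load("pics/side0.npy")[:,:,::-1]
def crop(im,x0,x1,y0,y1,k):
    c=cv2.resize(im[y0:y1,x0:x1],None,fx=k,fy=k,interpolation=cv2.INTER_CUBIC); c=np.ascontiguousarray(c)
    for x in range((x0+9)//10*10,x1,10):
        cv2.line(c,((x-x0)*k,0),((x-x0)*k,6),(0,255,255),1); cv2.putText(c,str(x),((x-x0)*k+2,12),0,.33,(0,255,255),1)
    for y in range((y0+9)//10*10,y1,10):
        cv2.line(c,(0,(y-y0)*k),(6,(y-y0)*k),(0,255,255),1); cv2.putText(c,str(y),(8,(y-y0)*k+4),0,.33,(0,255,255),1)
    return c
cv2.imwrite("pics/a.png",crop(t,230,355,118,210,6))
def mont(a,b):
    h=max(a.shape[0],b.shape[0]); p=lambda c:cv2.copyMakeBorder(c,0,h-c.shape[0],0,4,0)
    return np.hstack([p(a),p(b)])
cv2.imwrite("pics/b.png",mont(crop(t,390,448,155,248,6),crop(t,145,215,150,240,6)))
cv2.imwrite("pics/c.png",mont(crop(s,172,296,174,280,4),crop(s,250,332,130,174,3)))
E
```

```text
(no output)
```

View pics/a.png

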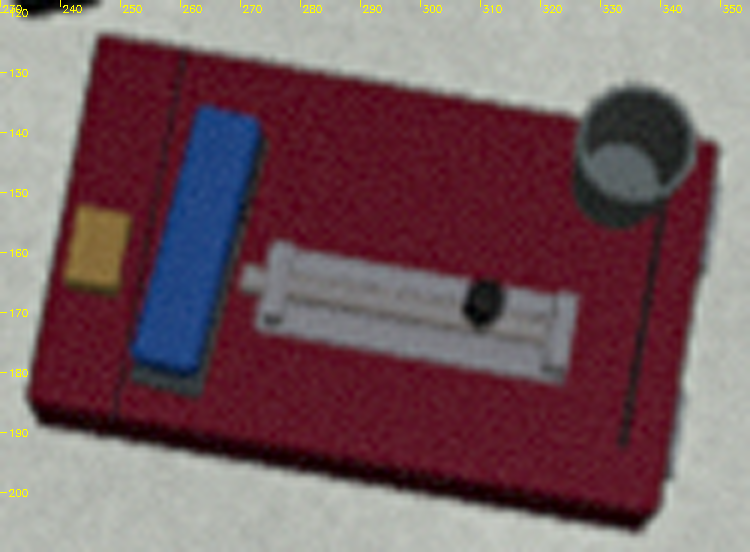

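View pics/b.png

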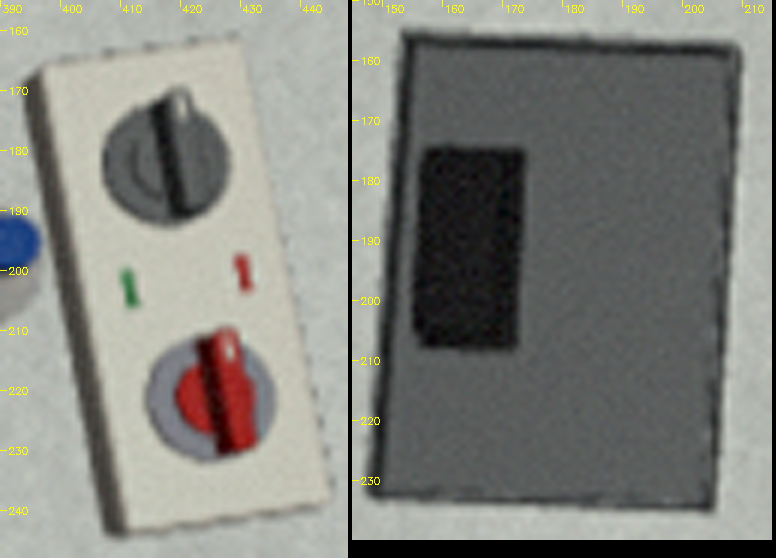

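View pics/c.png

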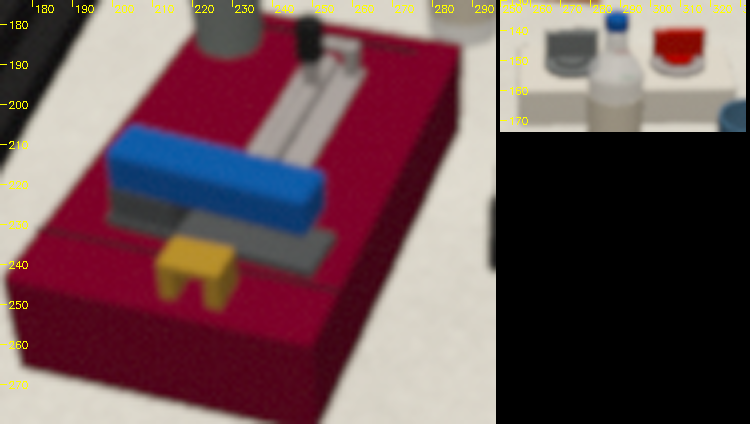

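The crops confirm it. The blue stapler on the box has arm-top corners at top px (263,135.5), (273.7,138), (263.3,180.2), (252,177.7), with its mouth towards the robot. The bolt grip is at (310.8,168.5), the keeper at (246.3,159.5), and the red key at about (426,220). Next I triangulate these points and fit the poses.

```bash
cat > h.py <<'E'
import numpy as np, cv2
from scipy.spatial.transform import Rotation as Ro
from scipy.optimize import least_squares
from cell import manip
I={n:manip.camera_info(n) for n in("top","side")}
def proj(n,P):
    i=I[n]; R=Ro.from_euler("xyz",i["rotation"]).as_matrix() if np.size(i["rotation"])==3 else np.array(i["rotation"])
    c=(np.atleast_2d(P)-i["position"])@R
    return np.c_[i["fx"]*c[:,0]/c[:,2]+i["cx"], i["fy"]*c[:,1]/c[:,2]+i["cy"]]
def tri(t,s):
    r=least_squares(lambda P:np.r_[(proj("top",P)-t).ravel(),(proj("side",P)-s).ravel()],[450,0,80])
    return r.x,np.abs(r.fun).max()
def atz(n,uv,z):
    return np.r_[least_squares(lambda P:(proj(n,[P[0],P[1],z])-uv).ravel(),[450,0]).x,z]
def fitpose(pts,p0):  # pts: list (cam,uv,local xyz); pose x,y,yaw
    def w(p,l): c,s=np.cos(p[2]),np.sin(p[2]); return [p[0]+c*l[0]-s*l[1],p[1]+s*l[0]+c*l[1],l[2]]
    f=lambda p:np.concatenate([(proj(n,w(p,l))-uv).ravel() for n,uv,l in pts])
    r=least_squares(f,p0); return r.x,np.abs(r.fun).max()
E
python3 - <<'E'
from h import *
np.set_printoptions(precision=3,suppress=True)
for nm,t,s in [("st++",(263,135.5),(198.75,211)),("st+-",(273.7,138),(204,204.75)),("st-+",(252,177.7),(249,224.75)),("st--",(263.3,180.2),(253.5,217)),
 ("grip",(310.8,168.5),(249.25,183.5)),("keepertop",(246.3,159.5),(220.9,238)),("key",(427,220),(309.7,144.5)),
 ("box++",(246.3,123.8),(173.25,244.75)),("box-+",(235,184.7),(251.5,260.25)),("box--",(340,201.3),(287,185.25))]:
    print(nm,*tri(t,s))
print("box top",fitpose([("top",(246.3,123.8),(100,165,80)),("top",(349.7,142.2),(100,-165,80)),("top",(235,184.7),(-100,165,80)),("top",(340,201.3),(-100,-165,80))],[550,0,0]))
print("box both",fitpose([("top",(246.3,123.8),(100,165,80)),("top",(349.7,142.2),(100,-165,80)),("top",(235,184.7),(-100,165,80)),("side",(173.25,244.75),(100,165,80)),("side",(251.5,260.25),(-100,165,80)),("side",(287,185.25),(-100,-165,80))],[550,0,0]))
print("console",fitpose([("top",(397,167),(125,55,50)),("top",(430,161.3),(125,-55,50)),("top",(445.3,237),(-125,-55,50)),("top",(410.3,243.3),(-125,55,50))],[450,-300,0]))
print("tray",fitpose([("top",(153.8,155.8),(125,90,28)),("top",(209.3,157.8),(125,-90,28)),("top",(205.3,235),(-125,-90,28)),("top",(147.7,232),(-125,90,28))],[450,300,0]))
print("stap",fitpose([("top",(263,135.5),(67,17,138)),("top",(273.7,138),(67,-17,138)),("top",(252,177.7),(-67,17,138)),("top",(263.3,180.2),(-67,-17,138)),("side",(198.75,211),(67,17,138)),("side",(204,204.75),(67,-17,138)),("side",(249,224.75),(-67,17,138)),("side",(253.5,217),(-67,-17,138))],[550,80,0]))
# red mask: key
for n in("top","side"):
    m=np.load(f"pics/{n}0.npy").astype(int); k=(m[...,0]>70)&(m[...,1]<45)&(m[...,2]<45)
    if n=="top": k[:,:395]=0;k[:,450:]=0;k[:205]=0;k[250:]=0
    else: k[:,:295]=0;k[:,325:]=0;k[:135]=0;k[160:]=0
    y,x=np.nonzero(k); print(n,len(x),x.mean(),y.mean(),x.min(),x.max(),y.min(),y.max())
E
```

```text
st++ [671.366 109.282 139.443] 0.6941375665109888
st+- [667.353  77.431 135.093] 0.1925717421529498
st-+ [543.117 137.906 135.115] 0.6543847038992965
st-- [538.269 104.435 132.304] 0.26574651106284364
grip [576.796 -35.471 133.618] 0.4720709644674628
keepertop [606.066 159.077 104.679] 0.23771285170394663
key [ 438.646 -394.589   76.782] 0.9068241528955241
box++ [725.654 165.134  73.706] 0.9107464121723012
box-+ [529.56  192.625  76.218] 1.1793450111804304
box-- [ 487.187 -130.118   75.596] 1.264367590794052
box top (array([606.795,  17.589,  -0.142]), np.float64(1.9673658106416383))
box both (array([603.146,  18.531,  -0.142]), np.float64(1.608718359552654))
console (array([ 501.167, -383.696,    0.175]), np.float64(1.8548267559988858))
tray (array([504.833, 372.718,  -0.009]), np.float64(1.0452085585774284))
stap (array([604.566, 108.323,  -0.221]), np.float64(1.5153652954132895))
top 107 425.86915887850466 221.20560747663552 419 431 211 229
side 130 309.0153846153846 145.0 302 316 141 150
```

The measurements agree with the given sizes: arm top z≈136 (expected 138), grip z≈134 (136.5), keeper top z≈105 (106). The first move goes above the stapler.

>>> servo_tool([
  [0,0,0,0,0,45,0],
  [0,0,0,0,0,45,0],
  [0,0,-2.2,27.4,41.5,0,0],
  [0,0,-2.2,27.4,41.5,0,0],
  [0,0,-2.2,27.4,41.5,0,0],
  [0,0,-2.2,27.4,41.5,0,0],
  [0,0,-2.2,27.4,41.5,0,0],
  [0,0,-2.2,27.4,41.5,0,0],
  [0,0,-2.2,27.4,41.5,0,0],
  [0,0,-2.2,27.4,41.5,0,0],
  [0,0,-2.2,27.4,41.5,0,0],
  [0,0,-2.2,27.4,41.5,0,0],
  [0,0,-2.2,27.4,41.5,0,0],
  [0,0,-2.2,27.4,41.5,0,0],
  [0,0,-2.2,27.4,41.5,0,0],
  [0,0,-2.2,27.4,41.5,0,0],
  [0,0,-2.2,27.4,41.5,0,0],
  [0,0,0,0,0,0,0],
  [0,0,0,0,0,0,0],
], grip_force=30)

```text
clock: 2.48
eef_pos: [603.8, 107.1, 295.0]
eef_rot: [3.141, 0.001, -0.217]
wrist_force: [-0.5, 0.0, -0.3]
finger_gap: 93.9
finger_force: 0.0
```

>>> servo_tool([
  [0,0,0,0,0.5,-40,0],
  [0,0,0,0,0.5,-40,0],
  [0,0,0,0,0,-40,0],
  [0,0,0,0,0,-30,0],
  [0,0,0,0,0,-20,0],
  [0,0,0,0,0,-15,0],
  [0,0,0,0,0,0,0],
  [0,0,0,0,0,0,1],
  [0,0,0,0,0,0,1],
  [0,0,0,0,0,0,1],
  [0,0,0,0,0,0,1],
  [0,0,0,0,0,0,1],
  [0,0,0,0,0,0,1],
  [0,0,0,0,0,0,1],
  [0,0,0,0,0,0,1],
])

```text
clock: 4.35
eef_pos: [604.2, 108.6, 110.5]
eef_rot: [-3.141, -0.0, -0.217]
wrist_force: [-0.0, 0.7, -0.4]
finger_gap: 33.9
finger_force: 30.0
```

>>> servo_tool([
  [0,0,0,0,0,15,1],
  [0,0,0,0,0,30,1],
  [0,0,0,0,0,40,1],
  [0,0,0,0,0,35,1],
  [0,0,1.5,-12.5,26.5,0,1],
  [0,0,1.5,-12.5,26.5,0,1],
  [0,0,1.5,-12.5,26.5,0,1],
  [0,0,1.5,-12.5,26.5,0,1],
  [0,0,1.5,-12.5,26.5,0,1],
  [0,0,1.5,-12.5,26.5,0,1],
  [0,0,1.5,-12.5,26.5,0,1],
  [0,0,1.5,-12.5,26.5,0,1],
  [0,0,0,0,0,0,1],
  [0,0,0,0,0,0,1],
  [0,0,0,0,0,0,1],
])

```text
clock: 6.22
eef_pos: [504.5, 319.8, 230.7]
eef_rot: [3.142, -0.0, -0.009]
wrist_force: [-0.5, 0.0, -1.5]
finger_gap: 33.7
finger_force: 30.0
```

```bash
python3 - <<'E'
from h import *
t=manip.camera("top")[:,:,::-1];s=manip.camera("side")[:,:,::-1]
a=cv2.resize(t[130:255,120:300],(396,275));b=cv2.resize(s[200:420,130:350],(400,400))
cv2.imwrite("pics/d.png",np.hstack([cv2.copyMakeBorder(a,0,125,0,4,0),b]))
print(manip.read_state()["wrist_force"])
E
```

```text
[ 0.27341087 -0.3148571  -2.82737606]
```

View pics/d.png

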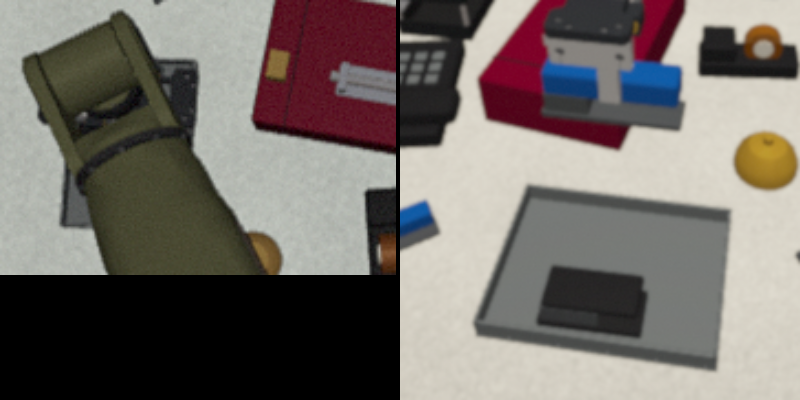

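The side view shows the stapler held level at crop px (615,90), clear of everything, with the tray below it at (610,275). I'll lower it, slowing down near the floor.

>>> servo_tool([
  [0,0,0,0,0,-30,1],
  [0,0,0,0,0,-40,1],
  [0,0,0,0,0,-40,1],
  [0,0,0,0,0,-35,1],
  [0,0,0,0,0,-25,1],
  [0,0,0,0,0,-14,1],
  [0,0,0,0,0,-6,1],
  [0,0,0,0,0,-2,1],
  [0,0,0,0,0,-1,1],
  [0,0,0,0,0,-1,1],
  [0,0,0,0,0,0,1],
])

```text
clock: 7.7
eef_pos: [504.2, 320.6, 36.7]
eef_rot: [-3.141, -0.0, -0.008]
wrist_force: [-0.3, 0.9, -2.9]
finger_gap: 33.8
finger_force: 30.0
```

>>> servo_tool([
  [0,0,0,0,0,-0.7,1],
  [0,0,0,0,0,-0.5,1],
  [0,0,0,0,0,0,1],
])

```text
clock: 8.07
eef_pos: [504.1, 320.5, 35.2]
eef_rot: [3.142, 0.0, -0.008]
wrist_force: [0.1, 0.4, -2.5]
finger_gap: 33.8
finger_force: 30.0
```

>>> servo_tool([
  [0,0,0,0,0,-0.5,1],
  [0,0,0,0,0,-0.5,1],
  [0,0,0,0,0,0,1],
])

```text
clock: 8.45
eef_pos: [504.1, 320.6, 34.4]
eef_rot: [-3.142, -0.0, -0.008]
wrist_force: [-1.1, -0.9, 1.4]
finger_gap: 33.5
finger_force: 30.0
```

The floor is taking the stapler's weight. I'll release with a limited opening because the punch is close, then rise and go above the bolt grip.

>>> servo_tool([
  [0,0,0,0,0,0,0.36],
  [0,0,0,0,0,0,0.36],
  [0,0,0,0,0,0,0.36],
  [0,0,0,0,0,0,0.36],
  [0,0,0,0,0,20,0.36],
  [0,0,0,0,0,40,0.36],
  [0,0,0,0,0,60,0.36],
  [0,0,0,0,0,60,0.36],
  [0,0,-0.85,8.1,-39.6,0,0.36],
  [0,0,-0.85,8.1,-39.6,0,0.36],
  [0,0,-0.85,8.1,-39.6,0,0.36],
  [0,0,-0.85,8.1,-39.6,0,0.36],
  [0,0,-0.85,8.1,-39.6,0,0.36],
  [0,0,-0.85,8.1,-39.6,0,0.36],
  [0,0,-0.85,8.1,-39.6,0,0.36],
  [0,0,-0.85,8.1,-39.6,0,0.36],
  [0,0,-0.85,8.1,-39.6,0,0.36],
  [0,0,0,0,0,0,0.36],
  [0,0,0,0,0,0,0.36],
])

```text
clock: 10.82
eef_pos: [576.9, -35.3, 215.1]
eef_rot: [-3.141, -0.001, -0.141]
wrist_force: [-0.0, 0.2, -0.6]
finger_gap: 60.0
finger_force: 0.0
```

```bash
python3 - <<'E'
from h import *
t=manip.camera("top")[:,:,::-1];s=manip.camera("side")[:,:,::-1]
a=cv2.resize(t[130:255,120:300],(396,275));b=cv2.resize(s[160:400,130:370],(400,400))
cv2.imwrite("pics/e.png",np.hstack([cv2.copyMakeBorder(a,0,125,0,4,0),b]))
E
```

```text
(no output)
```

View pics/e.png

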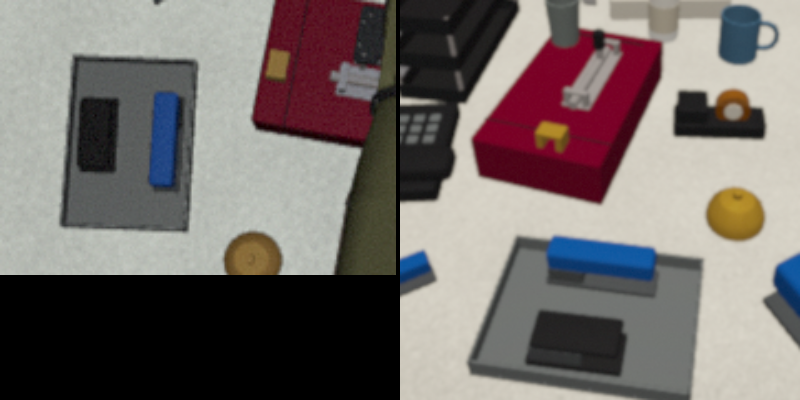

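The stapler sits on its base in the free half of the tray (left crop (165,140), right crop (600,265)), and the punch hasn't moved. Next I descend on the bolt grip and close.

>>> servo_tool([
  [0,0,0,0,0,-30,0.36],
  [0,0,0,0,0,-35,0.36],
  [0,0,0,0,0,-20,0.36],
  [0,0,0,0,0,-12,0.36],
  [0,0,0,0,0,0,0.36],
  [0,0,0,0,0,0,1],
  [0,0,0,0,0,0,1],
  [0,0,0,0,0,0,1],
  [0,0,0,0,0,0,1],
  [0,0,0,0,0,0,1],
  [0,0,0,0,0,0,1],
], grip_force=20)

```text
clock: 12.3
eef_pos: [577.1, -35.8, 117.4]
eef_rot: [-3.141, -0.0, -0.141]
wrist_force: [-0.8, 2.9, 3.0]
finger_gap: 19.5
finger_force: 20.0
```

>>> servo_tool([
  [0,0,0,1.43,9.9,0,1],
  [0,0,0,1.43,9.9,0,1],
  [0,0,0,1.43,9.9,0,1],
  [0,0,0,1.43,9.9,0,1],
  [0,0,0,1.43,9.9,0,1],
  [0,0,0,1.43,9.9,0,1],
  [0,0,0,1.43,9.9,0,1],
  [0,0,0,1.43,9.9,0,1],
  [0,0,0,1.43,9.9,0,1],
  [0,0,0,0,0,0,1],
])

```text
clock: 13.55
eef_pos: [590.4, 51.7, 117.4]
eef_rot: [3.138, -0.001, -0.141]
wrist_force: [3.9, -16.4, 2.2]
finger_gap: 19.9
finger_force: 20.0
```

>>> servo_tool([
  [0,0,0,0.3,2,0,1],
  [0,0,0,0.3,2,0,1],
  [0,0,0,0,0,0,1],
])

```text
clock: 13.92
eef_pos: [590.5, 52.2, 117.3]
eef_rot: [3.133, -0.0, -0.143]
wrist_force: [-1.6, -39.9, 5.8]
finger_gap: 20.2
finger_force: 20.0
```

The bolt stopped after about 88 mm with the force rising. I'll back off slightly and look.

>>> servo_tool([
  [0,0,0,-0.3,-2.5,0,1],
  [0,0,0,0,0,0,1],
])

```text
clock: 14.18
eef_pos: [590.4, 51.8, 117.3]
eef_rot: [3.137, -0.001, -0.143]
wrist_force: [1.6, -25.2, 3.8]
finger_gap: 19.8
finger_force: 20.0
```

```bash
python3 - <<'E'
from h import *
s=manip.camera("side")[:,:,::-1]; t=manip.camera("top")[:,:,::-1]
a=cv2.resize(t[115:215,225:325],(400,400),interpolation=2);b=cv2.resize(s[160:280,172:292],(400,400),interpolation=2)
cv2.imwrite("pics/f.png",np.hstack([a,b]))
E
```

```text
(no output)
```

View pics/f.png

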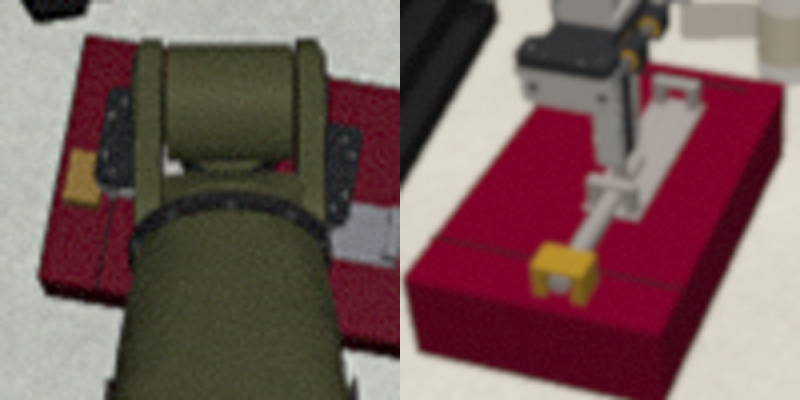

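The rod's tip now shows in the keeper's far mouth, at crop px (558,283). I'll compute where the tip is now and where it started, in box coordinates.

```bash
python3 - <<'E'
from h import *
np.set_printoptions(precision=1,suppress=True)
th=-.145; kt=np.array([606.07,159.08]) # keeper top centre measured, local y=140
ly=lambda P:(np.array(P[:2])-kt)@[-np.sin(th),np.cos(th)]+140
lx=lambda P:(np.array(P[:2])-kt)@[np.cos(th),np.sin(th)]-20
for nm,n,uv,z in [("tip0","top",(270.3,164.5),92.5),("guide+ L","top",(275,162.3),106),("tip now","side",(219.4,244.9),92.5)]:
    P=atz(n,uv,z); print(nm,P,lx(P),ly(P))
print("handle start/now",ly([577.1,-35.8]),ly([590.4,51.8]))
ktz=np.r_[kt,92.5]
for l in (143,153):
    d=l-140; print(l,proj("side",[ktz[0]-np.sin(th)*d,ktz[1]+np.cos(th)*d,92.5]))
E
```

```text
tip0 [596.1  86.1  92.5] -19.29087201836939 66.32824006241567
guide+ L [600.3  71.8 106. ] -13.071414510353339 52.768449560354526
tip now [607.4 170.   92.5] -20.227193339621678 150.97956198148745
handle start/now -57.02085662512624 31.58161004444551
143 [[220.6 242.7]]
153 [[219.  245.4]]
```

The bolt didn't start fully drawn back: its tip began at y≈66 rather than 52. It is now at y≈151, and the expected home position is 152. So 88 mm of travel plus the stiff stop means it is fully home. I'll release, rise and go above the key; the fitted key position (440,-394.5) agrees with the triangulated one (438.6,-394.6).

>>> servo_tool([
  [0,0,0,0,0,0,0.5],
  [0,0,0,0,0,0,0.5],
  [0,0,0,0,0,0,0.5],
  [0,0,0,0,0,0,0.5],
  [0,0,0,0,0,25,0.5],
  [0,0,0,0,0,50,0.5],
  [0,0,0,0,0,50,0.5],
  [0,0,1.66,-13.7,-40.6,0,0.36],
  [0,0,1.66,-13.7,-40.6,0,0.36],
  [0,0,1.66,-13.7,-40.6,0,0.36],
  [0,0,1.66,-13.7,-40.6,0,0.36],
  [0,0,1.66,-13.7,-40.6,0,0.36],
  [0,0,1.66,-13.7,-40.6,0,0.36],
  [0,0,1.66,-13.7,-40.6,0,0.36],
  [0,0,1.66,-13.7,-40.6,0,0.36],
  [0,0,1.66,-13.7,-40.6,0,0.36],
  [0,0,1.66,-13.7,-40.6,0,0.36],
  [0,0,1.66,-13.7,-40.6,0,0.36],
  [0,0,0,0,0,0,0.36],
  [0,0,0,0,0,0,0.36],
])

```text
clock: 16.77
eef_pos: [439.7, -391.4, 242.1]
eef_rot: [-3.141, -0.0, 0.177]
wrist_force: [-0.3, 1.0, -0.1]
finger_gap: 60.3
finger_force: 0.0
```

```bash
python3 - <<'E'
from h import *
s=manip.camera("side")[:,:,::-1]; t=manip.camera("top")[:,:,::-1]
a=cv2.resize(t[115:215,225:325],(400,400),interpolation=2);b=cv2.resize(s[120:260,180:320],(400,400),interpolation=2)
cv2.imwrite("pics/g.png",np.hstack([a,b]))
P=atz("top",(391.5,195.5),170); d=P[:2]-[501.2,-383.7]; c,q=np.cos(.175),np.sin(.175); print("sanitizer",P,"local",c*d[0]+q*d[1],-q*d[0]+c*d[1])
# key top edges in first side picture -> height of top
for uv in [(309.7,140.0),(309.7,151.5)]:
    r=least_squares(lambda z:(proj("side",[439.4,-394.5,z[0]])-uv).ravel(),[80]); print(uv,r.x,r.fun)
E
```

```text
sanitizer [ 497.82347598 -266.15655727  170.        ] local 17.14031708688427 116.33602784336323
(309.7, 140.0) [93.4615582] [-0.85460892 -0.05302696]
(309.7, 151.5) [49.15504502] [-1.56542646 -0.09713177]
```

View pics/g.png

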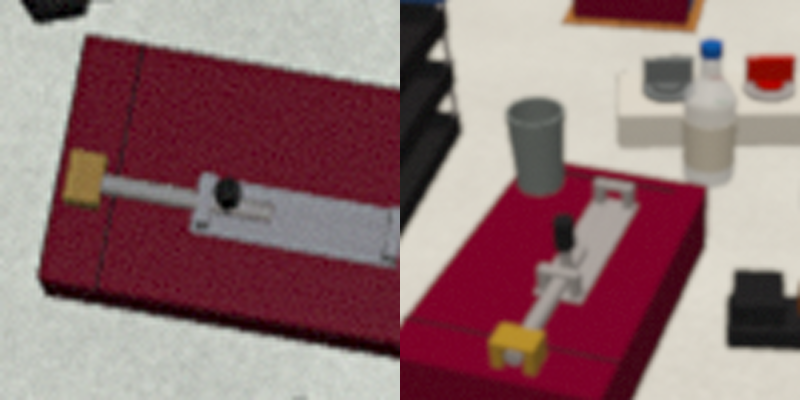

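The bolt is through the keeper: its tip is visible at right crop (513,355) and the grip at (565,232). The bar top measures z≈93, and the sanitizer's cap at console local (17,116) is clear of the gripper body's swing. Now I descend on the key.

>>> servo_tool([
  [0,0,0,0,-1.5,-40,0.36],
  [0,0,0,0,-1.5,-45,0.36],
  [0,0,0,0,0,-45,0.36],
  [0,0,0,0,0,-25,0.36],
  [0,0,0,0,0,-13,0.36],
  [0,0,0,0,0,-7,0.36],
  [0,0,0,0,0,0,0.36],
  [0,0,0,0,0,0,1],
  [0,0,0,0,0,0,1],
  [0,0,0,0,0,0,1],
  [0,0,0,0,0,0,1],
  [0,0,0,0,0,0,1],
  [0,0,0,0,0,0,1],
  [0,0,0,0,0,0,1],
], grip_force=20)

```text
clock: 18.62
eef_pos: [439.5, -395.0, 67.3]
eef_rot: [3.141, -0.0, 0.177]
wrist_force: [-0.1, -1.3, 0.0]
finger_gap: 13.6
finger_force: 20.0
```

>>> servo_tool([
  [0,0,-6,0,0,0,1],
  [0,0,-6,0,0,0,1],
  [0,0,-6,0,0,0,1],
  [0,0,-6,0,0,0,1],
  [0,0,-6,0,0,0,1],
  [0,0,-6,0,0,0,1],
  [0,0,-6,0,0,0,1],
  [0,0,-6,0,0,0,1],
  [0,0,-6,0,0,0,1],
  [0,0,-6,0,0,0,1],
  [0,0,-4,0,0,0,1],
  [0,0,0,0,0,0,1],
])

```text
clock: 20.12
eef_pos: [439.5, -395.0, 67.3]
eef_rot: [3.141, -0.0, -0.939]
wrist_force: [-0.7, -1.9, -0.1]
finger_gap: 13.5
finger_force: 20.0
```

```bash
python3 -c "
from cell import manip
s=manip.read_state();print(s['moment'],s['eef_rot'],s['joints'][5])"
```

```text
[-0.23644382  0.0116762   0.18713815] [ 3.14140821e+00 -2.96390082e-04 -9.38900746e-01] 1.7157517600134722
```

>>> servo_tool([
  [0,0,-2,0,0,0,1],
  [0,0,-2,0,0,0,1],
  [0,0,-1.5,0,0,0,1],
  [0,0,-1,0,0,0,1],
  [0,0,0,0,0,0,1],
  [0,0,0,0,0,0,1],
])

```text
clock: 20.88
eef_pos: [439.5, -395.0, 67.3]
eef_rot: [3.141, -0.0, -1.053]
wrist_force: [-0.9, -4.1, -0.3]
finger_gap: 14.5
finger_force: 20.3
```

```bash
python3 -c "
from cell import manip
s=manip.read_state();print(s['moment'],s['eef_rot'],s['joints'][5])"
```

```text
[-0.7473996   0.26007526  0.4157139 ] [ 3.14145890e+00 -2.44588226e-04 -1.05265103e+00] 1.8295161990183093
```

>>> servo_tool([
  [0,0,0,0,0,0,1],
  [0,0,-1.5,0,0,0,1],
  [0,0,-1.5,0,0,0,1],
  [0,0,0,0,0,0,1],
  [0,0,0,0,0,0,1],
], grip_force=35)

```text
clock: 21.5
eef_pos: [439.5, -395.0, 67.3]
eef_rot: [3.141, -0.0, -1.106]
wrist_force: [-1.4, -5.6, 0.1]
finger_gap: 14.0
finger_force: 36.9
```

```bash
python3 -c "
from cell import manip
s=manip.read_state();print(s['moment'],s['eef_rot'],s['joints'][5])"
```

```text
[-0.8125408   0.35192857  0.83967027] [ 3.14132273e+00 -1.98932349e-04 -1.10596108e+00] 1.882949582357933
```

The stop is reached: the moment is 0.84 N m against a spring of about 0.19. I'll open fully so the bar can spring back freely, then rise.

>>> servo_tool([
  [0,0,0,0,0,0,0],
  [0,0,0,0,0,0,0],
  [0,0,0,0,0,0,0],
  [0,0,0,0,0,0,0],
  [0,0,0,0,0,0,0],
  [0,0,0,0,0,0,0],
  [0,0,0,0,0,0,0],
  [0,0,0,0,0,0,0],
  [0,0,0,0,0,15,0],
  [0,0,0,0,0,35,0],
  [0,0,0,0,0,50,0],
  [0,0,0,0,0,50,0],
  [0,0,0,-10,-40,0,0],
  [0,0,0,-20,-40,0,0],
  [0,0,0,-20,-40,0,0],
  [0,0,0,-20,-40,0,0],
  [0,0,0,0,0,0,0],
  [0,0,0,0,0,0,0],
])

```text
clock: 23.75
eef_pos: [369.7, -554.4, 217.9]
eef_rot: [-3.141, -0.0, -1.105]
wrist_force: [0.5, 0.6, 0.6]
finger_gap: 94.1
finger_force: 0.0
```

```bash
python3 - <<'E'
from h import *
s=manip.camera("side")[:,:,::-1]; t=manip.camera("top")[:,:,::-1]
a=cv2.resize(t[110:270,140:460],(800,400),interpolation=2);b=cv2.resize(s[120:200,170:370],(500,200),interpolation=2)
cv2.imwrite("pics/i.png",np.vstack([a,cv2.copyMakeBorder(b,0,0,0,300,0)]))
E
```

```text
(no output)
```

View pics/i.png

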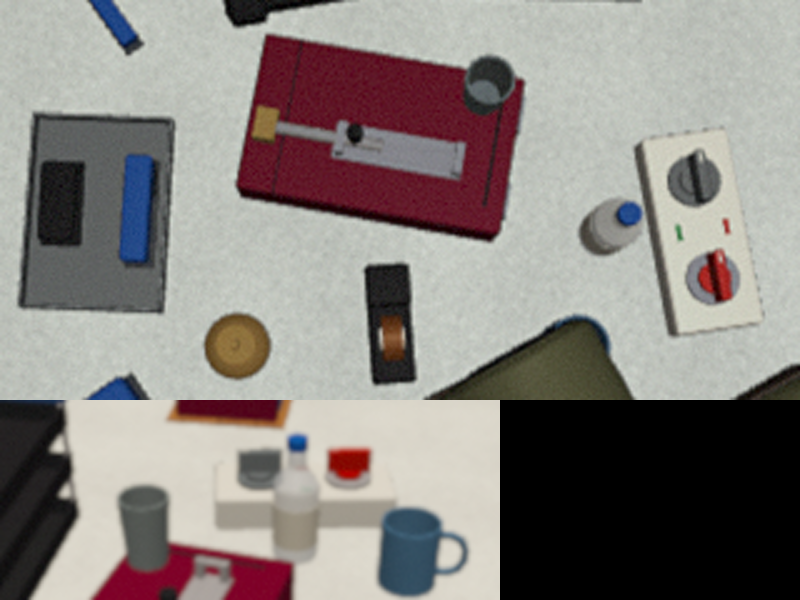

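The picture shows the stapler in the tray at (137,208), the bolt home in the keeper at (265,125), and the red key back at rest at (717,275). The dial at (697,178) and the other things in view are where they were.

```bash
python3 -c "
from cell import manip
print(manip.sign_off())"
```

```text
the job is handed in; nothing more can be done
None
```

The job is done and handed in at about 24 s: the stapler is flat in the tray, the bolt is home in its keeper, and the red key was turned to its stop and sprang back, with the dial untouched.

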